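Make up a sun-catcher on the pin jig

TASK

Make up an amber sun-catcher on the plywood jig: swing the red turn button fully aside, lower the amber pane over the two pins until it lies flush on the white bed, then lower the black frame over the same pins until it lies flush on the pane, each with its big hole on the thick brass pin. Then swing the turn button back to its stop so that it covers the edge of the frame. Set both parts down, do not drop them, and leave the green pane, the tape roll, the glue jar and the scissors where they are.

Things in the scene. Friction and masses are not known exactly. Their poses are not given: they have to be found in the camera images.
- jig: Fixed jig: plywood board 210 x 220 x 12 mm (x, y, z) with a raised white bed, 44 (x) x 190 (y) mm, its top 26 mm above the table. On it two upright pins: thick brass, 12 mm diameter, at y = +72 mm; thin steel, 8 mm, at y = -72 mm; x = 0, tips 53 mm above the table, top 5 mm tapered. A post at x = +84 mm, y = 0 carries the turn button. Origin: underside, midway between the pins.
- thick_pin (a point): Foot of the thick brass pin, on its axis at the top of the bed (jig: 0, +72, 26 mm).
- thin_pin (a point): Foot of the thin steel pin, on its axis at the top of the bed (jig: 0, -72, 26 mm).
- button (a joint): Angle of the red turn button, a bar 14 mm wide on a vertical pivot; stays where left (1.2 N at its knob). 0 = shut, at its stop: bar along jig -x, tip 24 mm from the bed's centre line. It opens clockwise from above, knob going from jig -x to +y; 1.57 = parallel to the bed, well clear; stop at 1.7. Bar 47 to 59 mm above the table, 3 mm over a seated frame.
- button_knob (a point): Middle of the black round upright grip on the turn button: 18 mm diameter, 26 mm tall (59 to 85 mm above the table); this point is 72 mm above the table and 50 mm from the pivot.
- button_pivot (a point): Pivot axis of the turn button at the top of the bar (jig: +84, 0, 59 mm).
- rack_strips: Fixed stock rack: two wooden strips along x, 250 x 18 mm and 14 mm high, at y = +-62 mm, joined at x = +-119 mm by bars 6 mm high. The panes lie across the strips, undersides 14 mm above the table, so fingers fit between and beside them. Origin: underside, centre.
- amber_pane: Loose amber acrylic pane 60 (x) x 180 (y) x 8 mm (z), about 100 g, lying flat across the rack strips, 14 mm above the table. Through holes of 15 mm at y = +72 mm and 11 mm at y = -72 mm, x = 0. Origin: centre of the underside. Best gripped across its 60 mm width at the middle. Amber and green may have swapped places.
- amber_pane_big_hole (a point): Centre of the 15 mm hole, at the pane's underside.
- amber_pane_small_hole (a point): Centre of the 11 mm hole, at the pane's underside.
- green_pane: Loose green pane of the same shape, not wanted today.
- frame: Loose black frame 94 (x) x 184 (y) x 10 mm, about 130 g, lying flat, thin gold lines on top. Two windows 50 (x) x 45 (y) mm at y = +-33.5 mm leave a middle bar 22 mm wide along x, at the centre of mass, to grip from above with a finger in each window. Through holes 15 mm at y = +72 mm, 11 mm at y = -72 mm, x = 0. Origin: centre of the underside.
- frame_big_hole (a point): Centre of the 15 mm hole, at the frame's underside.
- frame_small_hole (a point): Centre of the 11 mm hole, at the frame's underside.
- tape_roll: Yellow roll of tape lying flat, 90 mm diameter, 25 mm high, origin under its centre. Leave alone.
- glue_jar: White glue jar with orange lid, 56 mm diameter, 65 mm tall, origin under its centre. Leave alone.
- scissors: Red-handled scissors lying flat, 180 mm long along x (blades to +x), 11 mm high. Leave alone.
Not all that is in view belongs to the job. Of the things shaped like the frame, the black one is meant.

How it is judged (in metres and radians):
On the way, in this order (a step that is already met when the one before it is completed fails the run):
1. the turn button is swung aside (value of joint button above 1 rad), for 0.1 s.
2. the amber pane lies flush on the bed over both pins, let go (horizontal distance between amber_pane_big_hole and thick_pin below 0.004 m and horizontal distance between amber_pane_small_hole and thin_pin below 0.004 m and z of each of amber_pane_big_hole, amber_pane_small_hole in the frame of jig below 0.0285 m and angle between amber_pane's own z axis and vertical below 0.04 rad and contact force between amber_pane and the fingers below 0.3 N), for 0.2 s.
3. the frame lies flush on the pane over both pins, let go (horizontal distance between each of frame_big_hole, amber_pane_big_hole and thick_pin below 0.004 m and horizontal distance between each of frame_small_hole, amber_pane_small_hole and thin_pin below 0.004 m and z of each of frame_big_hole, frame_small_hole in the frame of jig below 0.0365 m and angle between each of frame, amber_pane's own z axis and vertical below 0.04 rad and z of each of amber_pane_big_hole, amber_pane_small_hole in the frame of jig below 0.0285 m and contact force between frame and the fingers below 0.3 N), for 0.2 s.
4. the turn button is swung back to its stop (value of joint button below 0.2 rad), for 0.1 s.
At the end, for the whole second after the job is handed in: Amber pane flush on the bed and frame flush on the pane (gaps under 2.5 mm, level within 0.04 rad), big holes within 4 mm of the thick pin's axis, small holes within 4 mm of the thin pin's; turn button within 0.2 rad of its shut stop; both parts at rest; green pane moved under 30 mm (horizontal distance between each of amber_pane_big_hole, frame_big_hole and thick_pin below 0.004 m and horizontal distance between each of amber_pane_small_hole, frame_small_hole and thin_pin below 0.004 m and z of each of amber_pane_big_hole, amber_pane_small_hole in the frame of jig below 0.0285 m and angle between each of amber_pane, frame's own z axis and vertical below 0.04 rad and z of each of frame_big_hole, frame_small_hole in the frame of jig below 0.0365 m and value of joint button below 0.2 rad and distance of green_pane from where it was at the start of the episode below 0.03 m and linear speed of each of amber_pane, frame below 0.02 m/s and angular speed of each of amber_pane, frame below 0.2 rad/s); the robot touches nothing.
It fails at once if the amber pane or the frame is dropped or thrown (faster than 0.7 m/s out of the fingers, a fall of about 25 mm) ((linear speed of amber_pane above 0.7 m/s and contact force between amber_pane and the fingers below 0.2 N) or (linear speed of frame above 0.7 m/s and contact force between frame and the fingers below 0.2 N)).
It fails at once if the green pane is moved by more than 30 mm (distance of green_pane from where it was at the start of the episode above 0.03 m).
It fails at once if the tape roll is moved by more than 30 mm or tipped (distance of tape_roll from where it was at the start of the episode above 0.03 m or angle between tape_roll's own z axis and vertical above 0.3 rad).
It fails at once if the glue jar is moved by more than 30 mm or tipped (distance of glue_jar from where it was at the start of the episode above 0.03 m or angle between glue_jar's own z axis and vertical above 0.3 rad).
It fails at once if the scissors is moved by more than 30 mm or tipped (distance of scissors from where it was at the start of the episode above 0.03 m or angle between scissors's own z axis and vertical above 0.3 rad).
It also fails if it takes over 72 s, if anything falls off the work surface, if the arm or the gripper's body presses on something with over 40 N, if the wrist force passes 120 N, or if a joint passes its speed limit or range.

ROBOT

A 7-joint arm with a two-finger parallel gripper is mounted at the origin on the work surface. World frame = base frame: x ahead of the robot, y to its left, z up, the work surface at z = 0. Lengths are in mm, angles in rad, forces in N, time in s.
With the tool pointing down it reaches from about 400 to 875 mm from the base axis. Payload 4.4 kg.
Tool frame: the origin (TCP) lies midway between the tips of the shut fingers; the grasp point (between the pads) lies 19 mm behind it; z points along the fingers, y is the line along which they close (so a half turn about z gives the same grasp; the last joint's range is limited). The gripper opens to 85 mm and grips with 20 to 120 N. Pads are 22 mm wide; open, the fingers measure 114 mm over their backs; the gripper's body (76 mm by 85 mm) begins 54 mm behind the grasp point. The pads swing forward as they close: fully open they stand 13 mm farther back than shut.
Start: joints at [1.215, 0.628, 0.038, 1.517, -0.027, 0.996, -0.02], TCP at [185.772, -622.902, 231.313] pointing down, gripper open.
Joint ranges: [-3.06, 3.06], [-0.37, 2.12], [-1.25, 1.32], [0.18, 2.47], [-1.1, 4.24], [0.23, 1.98], [-2.94, 2.94]. Speed limits (rad/s): [2.57, 2.57, 3.14, 3.14, 3.14, 3.14, 3.14].

INTERFACE

Orientations are given as [roll, pitch, yaw] about the fixed x, y, z axes, in that order (R = Rz(yaw) Ry(pitch) Rx(roll)).
In Python, from cell import ctrl gives the robot as it stands.
- The arm moves only by the shell command python3 -m crank 'ROWS' [OPENING]. ROWS is JSON, a list that holds one entry, the list of rows, each a list of 4 numbers: the shift along the tool's x, y, z normalised to -1 to 1, where 1 is 2.5 cm, then the turn about the tool's z normalised to -1 to 1, where 1 is 0.08 rad. In form: [[[dx, dy, dz, turn], ...]]. A call has 1 to 12 rows; each row shifts and turns the commanded pose from where the row before left it, along the tool's axes as they then stand; what a row does not reach is not made up. A row lasts 1/12 s, in which the tool goes at most 41.7 mm and 7.16 degrees, less where a joint would pass 70% of its speed; a pose out of reach is approached as far as the arm can. A call with a number of a shift or a turn outside -1 to 1 is refused whole. A call with a gripper value outside its range is refused whole. OPENING is the closure, from -1 (fully open) to 1 (shut), set as the call begins (- or left out, the last holds). The fingers move at their own pace and stop on an object; the grip force is fixed at half the most. Time passes only in rows, so rows that do not move let the fingers close. It gives the time, the measured TCP pose, the force, the opening and the grip force at its end, in the units of the state.
- ctrl.read_state(): the state, without advancing time (a new reading comes with each control period).
- ctrl.get_image(name): name is "scene" or "top" or "wrist"; returns a dict with "img" (384x512x3 uint8, red, green, blue), "intrinsics" (3x3 intrinsics, pixels), "extrinsics" (4x4, takes a point from camera to world coordinates). Camera axes: x right, y up, looking along -z (the intrinsics and any distortion apply to the point x, -y, -z); pixel columns grow to the right and rows downward; lengths in mm; the calibration is good to about 2 mm. A picture is of the moment at which its call begins. There is no depth.
- ctrl.finish_job(): hands the job in; it is judged then, once.
Trained networks look in the newest picture that a camera, given by its name, has taken for a name from the list of things; names that differ only in an ending like _2 or _b are one class to them, and where a whole thing is asked for, a point or a joint stands for the part that bears it (a point fixed in the world has none). Each returns a list of dicts, best first, with "confidence" (0 to 1); they miss things now and then, are a little off and sometimes report something else, mostly with a low value. They report only what shows in the picture. A call takes as long as a camera call. They do not tell look-alikes from the thing itself.
- ctrl.find_in(camera, target): "position" ([row, column] in pixels, amid what is visible of it).
- ctrl.trace(camera, target): "mask" (384x512 bool, what is visible of it) and "position" ([row, column] in pixels, amid what is visible of it).
- ctrl.place_of(camera, target): "position" ([row, column] in pixels: a listed point, or the origin of a listed thing).
The state is a dict: "clock": time; "qpos": joint angles; "qd": joint speeds; "tau": joint torques, N m; "eef_pos": TCP position; "tool_rot": TCP orientation; "force": force on the tool from outside, world axes, zero at the start; "torque": the same for the moment, N m; "width": finger opening in mm; "gripper_force": force on a finger pad.
Only numpy, scipy, OpenCV 4.12 (cv2) and the standard library are available. Lean on these libraries where they do the work, as an engineer would, in place of code of your own. Each camera call takes 0.05 s, during which the arm holds its last target. There are 200 camera calls.

## Working session

There is one attempt and no reset: what is moved stays moved. The work goes in short steps, Python scripts to look and compute and a shell command to move; the robot and the scene stay as the last step left them, time stands still between calls to the robot, and variables do not carry over. Pictures are saved under pics/ and viewed, at most 10 in all, crops included, and the job is handed in when it is done.

```bash
mkdir -p pics; ls; python3 - <<'E'
from cell import ctrl
import cv2,json
s=ctrl.read_state();print({k:s[k] for k in('clock','eef_pos','tool_rot','width')})
ims=[ctrl.get_image(n) for n in('top','scene')]
import numpy as np
for i in ims: print(i['intrinsics'],i['extrinsics'],[k for k in i if k!='img'])
cv2.imwrite('pics/a.png',cv2.cvtColor(ims[0]['img'],cv2.COLOR_RGB2BGR))
cv2.imwrite('pics/b.png',cv2.cvtColor(ims[1]['img'],cv2.COLOR_RGB2BGR))
E
```

```text
pics
{'clock': 0.0, 'eef_pos': array([ 185.60973164, -622.27461972,  230.37605744]), 'tool_rot': array([-3.13966521e+00,  8.34081000e-06,  2.89772615e-01]), 'width': 85.55068395874864}
[[351.057036     0.         250.84648336]
 [  0.         351.057036   187.90235573]
 [  0.           0.           1.        ]] [[-1.91995708e-02  9.94376310e-01 -1.04149559e-01  4.09748592e+02]
 [-9.99749985e-01 -2.02879149e-02 -9.40043651e-03  7.67298771e+01]
 [-1.14605487e-02  1.03943035e-01  9.94517220e-01  1.42167608e+03]
 [ 0.00000000e+00  0.00000000e+00  0.00000000e+00  1.00000000e+00]] ['intrinsics', 'extrinsics']
[[414.31307895   0.         262.56793074]
 [  0.         414.31307895 194.23288736]
 [  0.           0.           1.        ]] [[ 6.39722691e-01 -4.47670222e-01  6.24776962e-01  1.51468614e+03]
 [ 7.68569381e-01  3.80498619e-01 -5.14316933e-01 -7.58112798e+02]
 [-7.48239584e-03  8.09204655e-01  5.87479225e-01  1.01514508e+03]
 [ 0.00000000e+00  0.00000000e+00  0.00000000e+00  1.00000000e+00]] ['intrinsics', 'extrinsics']
```

View pics/a.png

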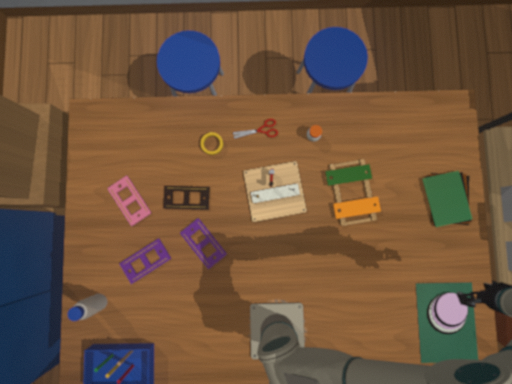

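View pics/b.png

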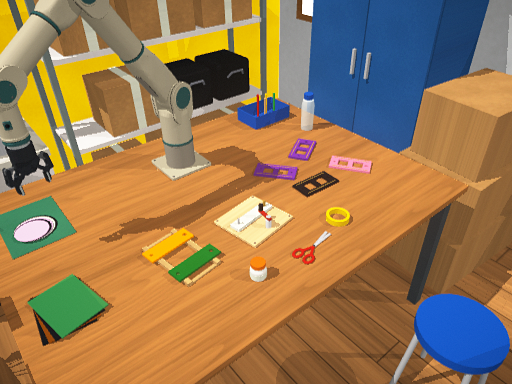

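```bash
cat > h.py <<'E'
from cell import ctrl
import numpy as np, cv2
def cam(n):
    i=ctrl.get_image(n); return i['img'],i['intrinsics'],i['extrinsics']
def ray(K,E,rc):
    d=np.linalg.inv(K)@[rc[1],rc[0],1.]; return E[:3,3], E[:3,:3]@(d*[1,-1,-1])
def atz(K,E,rc,z):
    o,d=ray(K,E,rc); return o+d*(z-o[2])/d[2]
def proj(K,E,p):
    q=np.linalg.inv(E)@np.append(p,1); q=q[:3]*[1,-1,-1]; q=K@q; return q[1]/q[2],q[0]/q[2]
def tri(rays):
    A=np.zeros((3,3));b=np.zeros(3)
    for o,d in rays:
        d=d/np.linalg.norm(d);M=np.eye(3)-np.outer(d,d);A+=M;b+=M@o
    return np.linalg.solve(A,b)
E
python3 - <<'E'
from h import *
Z=dict(jig=0,thick_pin=26,thin_pin=26,button_knob=72,button_pivot=59,rack_strips=0,amber_pane=14,amber_pane_big_hole=14,amber_pane_small_hole=14,green_pane=14,frame=0,frame_big_hole=0,frame_small_hole=0,tape_roll=0,glue_jar=0,scissors=0)
C={n:cam(n)[1:] for n in('top','scene')}
for t,z in Z.items():
  for n in C:
    for r in ctrl.place_of(n,t)[:3]:
      print(t,n,round(r['confidence'],2),np.round(r['position'],1),np.round(atz(*C[n],r['position'],z)[:2],1))
E
```

```text
jig scene 0.68 [218.2 247.4] [518.3 -14.9]
thick_pin top 0.85 [193.9 254.5] [531.6  75.8]
thick_pin scene 0.71 [187.4 319.2] [577.9 317.9]
thick_pin scene 0.63 [205.8 265.3] [528.9  66.7]
thin_pin top 0.8 [191.5 293.4] [538.  -79.5]
thin_pin scene 0.74 [217.4 238.8] [519.1 -55.8]
button_knob top 0.64 [183.5 274.5] [566.3  -2.3]
button_knob scene 0.55 [203.  257.8] [543.2  17.9]
button_pivot top 0.55 [167.2 272.3] [632.4   3.9]
button_pivot scene 0.42 [217.4 265. ] [614.1  -6.3]
rack_strips top 0.73 [193.3 169.5] [543.3 422.1]
rack_strips top 0.62 [192.3 353.3] [ 532.2 -324.7]
rack_strips top 0.35 [131.6 257.6] [792.4  57.7]
rack_strips scene 0.68 [254.3 178.8] [ 519.8 -319.7]
amber_pane top 0.7 [207.6 355.1] [ 469.6 -324.9]
amber_pane scene 0.77 [246.8 167.7] [ 475.7 -336.3]
amber_pane_big_hole top 0.82 [210.  340.1] [ 461.2 -264.7]
amber_pane_big_hole scene 0.77 [235.6 182. ] [ 457.  -267.4]
amber_pane_small_hole top 0.85 [206.  373.6] [ 474.5 -398.8]
amber_pane_small_hole scene 0.61 [250.9 152.5] [ 459.9 -387. ]
green_pane top 0.85 [173.1 347.7] [ 609.3 -302. ]
green_pane scene 0.8
[... 817 characters left out ...]
[385.5 340.3]
frame_small_hole scene 0.66 [191.6 306.6] [540.4 283.6]
frame_small_hole scene 0.65 [165.4 337.1] [483.6 536.4]
tape_roll top 0.77 [144.4 212.9] [742.5 243.4]
tape_roll scene 0.54 [217.6 333.6] [730.8 241.4]
glue_jar top 0.54 [202.5 373.5] [ 489.3 -403.9]
glue_jar top 0.44 [132.7 315.3] [ 782.5 -180.5]
glue_jar top 0.25 [198.8 185.3] [519.5 357.6]
glue_jar scene 0.91 [273.8 257.9] [ 768.5 -166.9]
glue_jar scene 0.7 [263.3 194.4] [ 592.1 -301.4]
glue_jar scene 0.44 [253.  151.9] [ 453.3 -388.4]
scissors top 0.64 [193.7 352. ] [ 526.7 -319.2]
scissors top 0.49 [130.5 256.7] [797.1  61.3]
scissors top 0.24 [189.5 277.3] [549.9 -17.3]
scissors scene 0.66 [251.  314.3] [812.7  52.1]
```

The top view shows the amber pane at (row 207, col 357), the green pane above it, the jig at (191, 273) with the button shut, and the black frame at (197, 187). The purple and pink frames are decoys. I'll move over the rack to look from close by.

```bash
python3 -m crank '[[[1,-0.73,-0.4,0],[1,-0.73,-0.4,0],[1,-0.73,-0.4,0],[1,-0.73,-0.4,0],[1,-0.73,-0.4,0],[1,-0.73,-0.4,0],[1,-0.73,-0.4,0],[1,-0.73,-0.4,0],[1,-0.73,-0.4,0],[1,-0.73,-0.4,0],[1,-0.73,-0.4,0],[0,0,0,0]]]'
cat >> h.py <<'E'
def look(n,ts,z):
    im,K,E=cam(n); out={}
    for t in ts:
        out[t]=[(r['confidence'],np.array(r['position'])) for r in ctrl.place_of(n,t)[:2]]
        for c,p in out[t]: print(t,n,round(c,2),np.round(p,1),np.round(atz(K,E,p,z[t] if isinstance(z,dict) else z)[:2],1))
    return im,K,E,out
def save(im,f): cv2.imwrite('pics/'+f,cv2.cvtColor(im,cv2.COLOR_RGB2BGR))
def plan(x,y,z,yaw):
    "turn first, then shift in the turned tool axes; prints totals in row units"
    from scipy.spatial.transform import Rotation as R
    s=ctrl.read_state(); y0=s['tool_rot'][2]
    t=(yaw-y0+np.pi)%(2*np.pi)-np.pi
    d=np.array([x,y,z])-s['eef_pos']; c,sn=np.cos(y0+t),np.sin(y0+t)
    print('turn',round(-t/.08,2),'shift',np.round(np.array([c*d[0]+sn*d[1],sn*d[0]-c*d[1],-d[2]])/25,2),'now',np.round(s['eef_pos'],1),round(y0,3))
E
python3 - <<'E'
from h import *
im,K,E,o=look('wrist',['amber_pane_big_hole','amber_pane_small_hole','amber_pane','rack_strips','green_pane'],14)
save(im,'w1.png');print(E.round(3),K)
s=ctrl.read_state();print(s['qpos'].round(3),s['eef_pos'],s['tool_rot'],s['clock'])
E
```

```text
clock: 2.8
eef_pos: [397.8, -346.2, 343.5]
tool_rot: [3.141, -0.006, 0.3]
force: [0.9, 0.9, 0.2]
width: 85.3
gripper_force: 0.0
amber_pane_big_hole wrist 0.67 [101.2 210.4] [ 459.7 -256. ]
amber_pane_small_hole wrist 0.93 [115.5 299.3] [ 480.9 -398.6]
amber_pane wrist 0.77 [108.6 258.1] [ 471.4 -331.9]
amber_pane wrist 0.2 [ 13.6 267.1] [ 603.8 -304.1]
green_pane wrist 0.78 [ 14.2 264.5] [ 601.9 -300.7]
[[ 2.96000e-01  9.21000e-01  2.54000e-01  4.63364e+02]
 [-9.55000e-01  2.85000e-01  8.00000e-02 -3.26020e+02]
 [ 1.00000e-03 -2.67000e-01  9.64000e-01  4.87435e+02]
 [ 0.00000e+00  0.00000e+00  0.00000e+00  1.00000e+00]] [[283.66498765   0.         253.43046455]
 [  0.         283.66498765 190.90803666]
 [  0.           0.           1.        ]]
[ 0.683  0.338 -0.003  1.702  0.002  1.102 -0.604] [ 390.70779599 -353.06617468  340.89069156] [-3.14130734e+00  1.08182660e-03  2.87214048e-01] 3.1
```

View pics/w1.png

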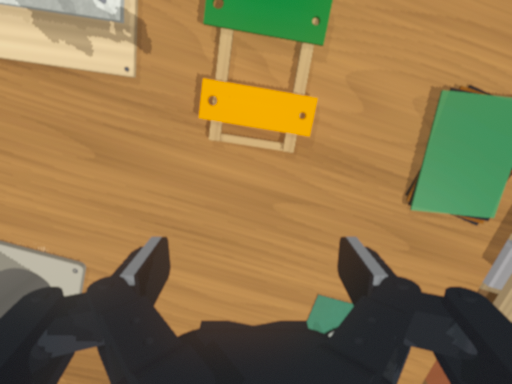

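The wrist view shows the amber pane with its left hole (row 101, col 211) the bigger one and the right hole at (115, 300). The jig is at the upper left. Next I'll go over the jig with the tool turned for the knob.

```bash
python3 -m crank '[[[0.87,-0.97,0,0],[0.87,-0.97,0,0],[0.87,-0.97,0,0],[0.87,-0.97,0,0],[0.87,-0.97,0,0],[0.87,-0.97,0,0],[0.87,-0.97,0,0],[0.87,-0.97,0,0],[0.87,-0.97,0,0],[0.87,-0.97,0,0],[0.87,-0.97,0,0],[0.87,-0.97,0,0]]]' | head -2
python3 -m crank '[[[0,0,0,-1],[0,0,0,-1],[0,0,0,-1],[0,0,0,-1],[0,0,0,-1],[0,0,0,-1],[0,0,0,-1],[0,0,0,-1],[0,0,0,-1],[0,0,0,-1],[0,0,0,-1],[0,0,0,-1]]]' |head -1
python3 -m crank '[[[0,0,0,-1],[0,0,0,-1],[0,0,0,-1],[0,0,0,-1],[0,0,0,-1],[0,0,0,-1],[0,0,0,-1],[0,0,0,-1],[0,0,0,-1],[0,0,0,-1],[0,0,0,-1],[0,0,0,-1]]]' |head -1
python3 -m crank '[[[0,0,0,-1],[0,0,0,-1],[0,0,0,-1],[0,0,0,-1],[0,0,0,-1],[0,0,0,-1],[0,0,0,-1],[0,0,0,-1],[0,0,0,-1],[0,0,0,-1],[0,0,0,-1],[0,0,0,-1]]]' |head -1
python3 -m crank '[[[0,0,0,-1],[0,0,0,-1],[0,0,0,0],[0,0,0,0]]]' |head -3
python3 - <<'E'
from h import *
Z=dict(thick_pin=26,thin_pin=26,button_knob=72,button_pivot=59,jig=0)
im,K,E,o=look('wrist',list(Z),Z)
save(im,'w2.png');np.savez('w2.npz',K=K,E=E)
s=ctrl.read_state();print(s['qpos'].round(3),s['eef_pos'],s['tool_rot'],s['clock'])
E
```

```text
clock: 4.1
eef_pos: [559.3, 1.4, 340.9]
clock: 5.1
clock: 6.1
clock: 7.1
clock: 7.43
eef_pos: [558.9, 0.2, 340.8]
tool_rot: [3.141, -0.001, -2.958]
thick_pin wrist 0.71 [138.8 298.1] [521.1  65.5]
thick_pin wrist 0.24 [248.1 143.9] [ 759.3 -161.2]
thin_pin wrist 0.72 [141.3 204.5] [552.4 -80.9]
button_knob wrist 0.75 [168.4 262.8] [569.8  16.1]
button_knob wrist 0.57 [55.3  0.2] [ 483.8 -356.8]
button_pivot wrist 0.76 [196.1 252.1] [618.7   9. ]
jig wrist 0.95 [137. 249.] [535.  -12.1]
[ 0.509  0.505 -0.884  1.604  0.409  1.229  1.304] [558.91871195   1.45536779 341.34410949] [-3.14143481e+00  4.74404778e-05 -2.95413876e+00] 7.7333
```

View pics/w2.png

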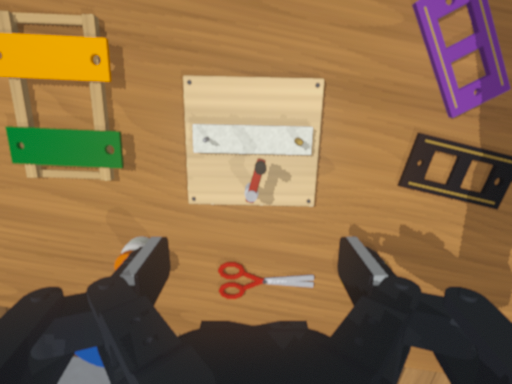

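The jig is square in view, with the steel pin at (140, 208), the brass pin at (140, 300), the pivot at (196, 252) and the knob at (166, 261). The button stands a little open, about 0.3 rad. I'll go lower for a second view.

```bash
python3 -m crank '[[[0,0,1,0],[0,0,1,0],[0,0,1,0],[0,0,1,0],[0,0,1,0],[0,0,1,0],[0,0,0,0],[0,0,0,0]]]' |head -3
python3 - <<'E'
from h import *
Z=dict(thick_pin=26,thin_pin=26,button_knob=72,button_pivot=59,jig=0)
im,K,E,o=look('wrist',list(Z),Z)
T=cam('top');S=cam('scene')
a=np.load('w2.npz');P=dict(thick_pin=[138.8,298.1],thin_pin=[141.3,204.5],button_knob=[168.4,262.8],button_pivot=[196.1,252.1],jig=[137.,249])
for t in Z:
  rs=[ray(K,E,o[t][0][1]),ray(a['K'],a['E'],P[t])]
  print(t,'tri2',tri(rs).round(1))
s=ctrl.read_state();print(s['eef_pos'],s['tool_rot'],s['clock'])
k=tri([ray(K,E,o['button_knob'][0][1]),ray(a['K'],a['E'],P['button_knob'])])
plan(k[0],k[1],110,-2.954)
save(im,'w3.png')
E
```

```text
clock: 8.4
eef_pos: [558.4, 1.5, 190.8]
tool_rot: [3.141, -0.002, -2.953]
thick_pin wrist 0.9 [155.1 315.1] [523.9  63.3]
thin_pin wrist 0.58 [154.9 180.8] [551.3 -80.6]
button_knob wrist 0.64 [200.3 265.4] [570.8  15.6]
button_pivot wrist 0.92 [233.9 247.4] [614.8   5.7]
jig wrist 0.63 [150.6 247.5] [536.5  -9.9]
thick_pin tri2 [522.9  65.3  21.7]
thin_pin tri2 [553.5 -82.6  16.1]
button_knob tri2 [568.5  15.3  79.1]
button_pivot tri2 [626.9   8.9  31.8]
jig tri2 [531.7 -11.1  36.2]
[559.37201219   1.46055197 192.20391641] [-3.14114253e+00  1.49903344e-03 -2.95375139e+00] 8.8
turn 0.0 shift [-0.46  0.47  3.29] now [559.4   1.5 192.2] -2.954
```

```bash
python3 -c "
from h import *
plan(570.2,15.8,62,2.963)"
```

```text
turn 4.58 shift [-0.32  0.64  5.21] now [559.4   1.5 192.2] -2.954
```

```bash
python3 -m crank '[[[0,0,0.2,1],[0,0,0.2,1],[0,0,0.2,1],[0,0,0.2,1],[0,0,0.2,0.58],[-0.16,0.32,0.4,0],[-0.16,0.32,0.4,0],[0,0,0.8,0],[0,0,0.8,0],[0,0,0.8,0],[0,0,0.8,0],[0,0,0,0]]]' |head -4
python3 -m crank '[[[0,0,0.2,0],[0,0,0,0],[0,0,0,0],[0,0,0,0],[0,0,0,0],[0,0,0,0],[0,0,0,0],[0,0,0,0]]]' 1
```

```text
clock: 9.8
eef_pos: [567.4, 16.5, 62.4]
tool_rot: [-3.141, -0.006, 2.966]
force: [-1.1, -0.4, 0.6]
clock: 10.47
eef_pos: [569.9, 15.4, 62.3]
tool_rot: [-3.141, 0.001, 2.963]
force: [-1.0, -0.0, 5.8]
width: 16.3
gripper_force: 58.5
```

```bash
python3 -m crank '[[[0,0,-0.12,0],[0,0.16,0,1],[0,0.16,0,1],[0,0.16,0,1],[0,0.16,0,1],[0,0.16,0,1],[0,0.16,0,1],[0,0.16,0,1],[0,0.16,0,1]]]'
python3 -m crank '[[[0,0.16,0,1],[0,0.16,0,1],[0,0.16,0,1],[0,0.16,0,1],[0,0.16,0,1],[0,0.16,0,1],[0,0.16,0,1],[0,0,0,0]]]'
python3 -c "
from h import *
print(ctrl.read_state()['eef_pos'])"
```

```text
clock: 11.22
eef_pos: [584.2, 42.1, 62.7]
tool_rot: [-3.141, 0.001, 2.319]
force: [5.2, -5.0, -14.9]
width: 16.1
gripper_force: 61.8
clock: 11.88
eef_pos: [608.0, 54.7, 62.7]
tool_rot: [-3.14, 0.003, 1.759]
force: [3.9, -6.0, -11.1]
width: 15.6
gripper_force: 62.2
[607.99843079  54.66841964  62.68092336]
```

```bash
python3 -m crank '[[[0,0,0,0],[0,0,0,0],[0,0,0,0],[0,0,0,0],[0,0,-0.5,0],[0,0,-1,0],[0,0,-1,0],[0,0,-1,0],[0,0,-1,0],[0,0,-1,0],[0,0,-0.5,0],[0,0,0,0]]]' -1 | head -3
python3 -c "
from h import *
plan(470,-350,210,1.67)"
```

```text
clock: 12.88
eef_pos: [609.8, 58.4, 219.2]
tool_rot: [3.134, 0.0, 1.764]
turn 1.17 shift [-15.7   -7.18   0.37] now [609.8  58.4 219.2] 1.764
```

```bash
python3 -m crank '[[[0,0,0.37,0.5],[-0.96,-0.5,0,0],[-0.96,-0.5,0,0],[-0.96,-0.5,0,0],[-0.96,-0.5,0,0],[-0.96,-0.5,0,0],[-0.96,-0.5,0,0],[-0.96,-0.5,0,0],[-0.96,-0.5,0,0],[-0.96,-0.5,0,0],[-0.96,-0.5,0,0],[-0.96,-0.5,0,0]]]' | head -2
python3 -m crank '[[[-0.96,-0.5,0,0],[-0.96,-0.5,0,0],[-0.96,-0.5,0,0],[-0.96,-0.5,0,0],[-0.96,-0.5,0,0],[0,0,0,0],[0,0,0,0]]]' | head -3
cat > am.py <<'E'
from h import *
import sys
im,K,E,o=look('wrist',['amber_pane_big_hole','amber_pane_small_hole'],14)
hsv=cv2.cvtColor(im,cv2.COLOR_RGB2HSV)
m=cv2.inRange(hsv,(12,150,150),(25,255,255))
m=cv2.morphologyEx(m,cv2.MORPH_OPEN,np.ones((3,3)))
cs,hi=cv2.findContours(m,cv2.RETR_CCOMP,cv2.CHAIN_APPROX_NONE)
i=max(range(len(cs)),key=lambda j:cv2.contourArea(cs[j]))
def up(c,z): return np.array([atz(K,E,(q[0][1],q[0][0]),z)[:2] for q in c],np.float32)
g=up(cs[i],22); print('rect top',cv2.minAreaRect(g))
for j in range(len(cs)):
    if hi[0][j][3]==i and cv2.contourArea(cs[j])>8:
        h=up(cs[j],20); (c,r)=cv2.minEnclosingCircle(h); print('hole',np.round(h.mean(0),1),round(r,1),cv2.contourArea(cs[j]))
s=ctrl.read_state();print(s['eef_pos'],s['tool_rot'],s['clock'])
save(im,sys.argv[1])
E
python3 am.py w4.png
```

```text
clock: 13.88
eef_pos: [510.8, -225.1, 204.9]
clock: 14.47
eef_pos: [466.8, -353.9, 204.6]
tool_rot: [-3.14, -0.0, 1.72]
amber_pane_big_hole wrist 0.6 [ 86.1 261. ] [ 461.2 -258.8]
amber_pane_small_hole wrist 0.79 [208.5 259.2] [ 481.4 -400.9]
rect top ((477.8486633300781, -339.48809814453125), (119.39427947998047, 229.40814208984375), 2.0708203315734863)
hole [ 493.5 -428. ] 5.8 41.0
hole [ 482.  -400.9] 3.7 17.5
hole [ 508.7 -296.3] 22.2 204.0
hole [ 461.8 -259.2] 7.2 117.0
hole [ 424.7 -251.7] 2.5 11.5
[ 468.78492461 -350.73355883  204.98466622] [ 3.14132371e+00 -1.19472094e-03  1.72531384e+00] 14.6167
```

View pics/w4.png

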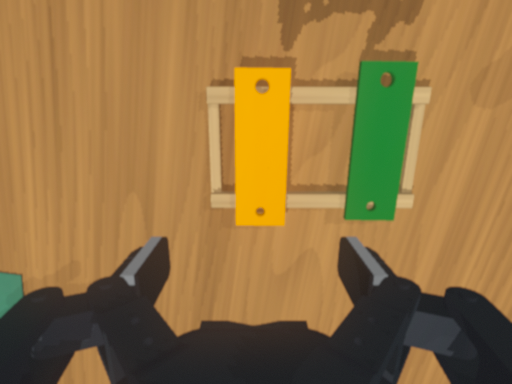

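The amber pane stands upright in view with its big hole at (86, 261), its small hole at (209, 260), and clear space on both sides for the fingers. Going to grasp it.

```bash
python3 -c "
from h import *
plan(471.6,-330,3,1.712)"
```

```text
turn 0.17 shift [0.81 0.23 8.08] now [ 468.8 -350.7  205. ] 1.725
```

```bash
python3 -m crank '[[[0,0,0,0.17],[0.4,0.12,0.9,0],[0.4,0.12,0.9,0],[0,0,0.9,0],[0,0,0.9,0],[0,0,0.9,0],[0,0,0.9,0],[0,0,0.9,0],[0,0,0.6,0],[0,0,0,0]]]' | head -4
python3 -m crank '[[[0,0,0.6,0],[0,0,0.4,0],[0,0,0,0],[0,0,0,0]]]' | head -4
```

```text
clock: 15.45
eef_pos: [470.1, -329.3, 29.7]
tool_rot: [-3.138, -0.004, 1.711]
force: [-0.4, 0.3, -0.2]
clock: 15.78
eef_pos: [471.7, -331.3, 7.8]
tool_rot: [-3.141, -0.0, 1.71]
force: [0.5, -0.0, 0.3]
```

```bash
python3 -m crank '[[[0,0,0.2,0],[0,0,0,0],[0,0,0,0],[0,0,0,0],[0,0,0,0],[0,0,0,0],[0,0,0,0],[0,0,0,0]]]' 1
python3 -m crank '[[[0,0,-0.3,0],[0,0,-0.5,0],[0,0,-0.5,0],[0,0,-0.5,0],[0,0,-0.5,0],[0,0,-0.5,0],[0,0,-0.5,0],[0,0,-0.5,0],[0,0,-0.5,0],[0,0,0,0],[0,0,0,0]]]'
python3 am.py w5.png
```

```text
clock: 16.45
eef_pos: [471.8, -331.9, 3.3]
tool_rot: [3.141, 0.001, 1.71]
force: [-0.7, 0.1, 6.2]
width: 58.1
gripper_force: 64.8
clock: 17.37
eef_pos: [472.0, -332.1, 111.2]
tool_rot: [3.14, 0.001, 1.71]
force: [-0.7, -0.5, -1.1]
width: 58.0
gripper_force: 64.7
amber_pane_big_hole wrist 0.82 [103.5 250.5] [ 459.8 -258.8]
rect top ((461.73504638671875, -334.71697998046875), (285.4764709472656, 185.08380126953125), 88.63375091552734)
hole [ 382.1 -338.6] 3.2 14.5
hole [ 390.  -296.3] 2.6 16.5
hole [ 462.2 -262.3] 12.7 343.5
hole [ 388.9 -269.4] 1.7 11.5
hole [ 391.9 -244.9] 3.7 50.0
hole [ 427.4 -204.7] 3.0 24.5
hole [ 432.2 -201.4] 2.9 19.5
hole [ 428.1 -199.6] 1.3 8.5
hole [ 432.8 -196.1] 2.7 27.0
[ 470.90565108 -331.41059768  109.51289152] [-3.14053729e+00 -8.46619232e-04  1.70972664e+00] 17.5167
```

View pics/w5.png

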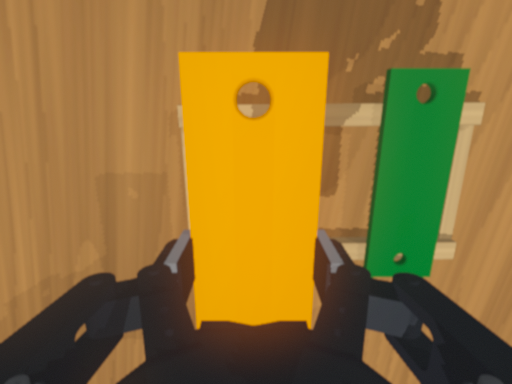

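```bash
cat > hold.py <<'E'
from h import *
def held(im,K,E,s,ztop,draw=None):
    "hole centre and pane edge direction in tool frame, from the wrist picture"
    hsv=cv2.cvtColor(im,cv2.COLOR_RGB2HSV); m=cv2.inRange(hsv,(15,230,190),(25,255,255))
    yaw=s['tool_rot'][2]; c,n=np.cos(yaw),np.sin(yaw)
    def tl(rc):
        p=atz(K,E,rc,ztop)[:2]-s['eef_pos'][:2]; return np.array([c*p[0]+n*p[1],n*p[0]-c*p[1]])
    L=[];R=[]
    for r in range(130,225,3):
        k=np.flatnonzero(m[r,150:360])+150; L.append(tl((r,k[0]-.5)));R.append(tl((r,k[-1]+.5)))
    L,R=np.array(L),np.array(R)
    fl,fr=np.polyfit(L[:,0],L[:,1],1),np.polyfit(R[:,0],R[:,1],1)
    w=(m[60:140,200:310]==0).astype(np.uint8); nl,lab,st,ce=cv2.connectedComponentsWithStats(w)
    j=1+np.argmax(st[1:,4]); mm=(lab==j)
    q=[tl((60+a-.5,200+b)) for a,b in zip(*np.nonzero(mm))]; q=np.array(q)
    bb=q.min(0),q.max(0)
    print('edges slope',fl[0].round(4),fr[0].round(4),'y at x=72',np.polyval(fl,72).round(1),np.polyval(fr,72).round(1),'hole',((bb[0]+bb[1])/2).round(1),'size',(bb[1]-bb[0]).round(1))
if __name__=='__main__':
    s=ctrl.read_state();im,K,E=cam('wrist')
    held(im,K,E,s,s['eef_pos'][2]+14-3.3+8)
    ct=E[:3,3]-s['eef_pos'];print(ct)
E
python3 hold.py; python3 -c "
from h import *
plan(537.6,-8.7,109.5,1.5708+.188)"
```

```text
edges slope -0.002 -0.0001 y at x=72 -29.7 30.5 hole [73.6  0.1] size [14.  14.3]
[ -9.31143295  68.52196095 143.54232878]
turn -0.61 shift [12.18  5.03 -0.  ] now [ 470.9 -331.4  109.4] 1.71
```

```bash
python3 -m crank '[[[0,0,0,-0.61],[0.5,0.2,0,0],[0.87,0.36,0,0],[0.87,0.36,0,0],[0.87,0.36,0,0],[0.87,0.36,0,0],[0.87,0.36,0,0],[0.87,0.36,0,0],[0.87,0.36,0,0],[0.87,0.36,0,0],[0.87,0.36,0,0],[0.87,0.36,0,0]]]' | head -2
python3 -m crank '[[[0.87,0.36,0,0],[0.87,0.36,0,0],[0.87,0.36,0,0],[0.3,0.15,0,0],[0,0,0,0],[0,0,0,0],[0,0,0,0]]]' | head -3
python3 hold.py; python3 - <<'E'
from h import *
im,K,E,o=look('wrist',['thick_pin','thin_pin'],26)
s=ctrl.read_state();print(s['eef_pos'],s['tool_rot'],s['clock'])
save(im,'w6.png');look('top',['thick_pin','thin_pin'],26);look('scene',['thick_pin','thin_pin'],26)
E
```

```text
clock: 18.57
eef_pos: [521.5, -85.5, 109.7]
clock: 19.15
eef_pos: [537.8, -12.5, 109.8]
tool_rot: [-3.14, 0.001, 1.757]
edges slope -0.0014 -0.0005 y at x=72 -29.5 30.0 hole [73.6  0. ] size [14.7 15.1]
[-12.54692732  68.31875752 143.40395184]
thick_pin wrist 0.56 [ 96.9 256.6] [526.   65.2]
[538.26768204 -12.25687537 110.03894392] [-3.14124344e+00  5.04850528e-04  1.75617123e+00] 19.35
thick_pin top 0.69 [196.7 253.5] [520.4  80. ]
thick_pin scene 0.62 [203.3 263. ] [510.6  70.2]
thin_pin scene 0.73 [223.2 241.1] [551.7 -69.8]
```

View pics/w6.png

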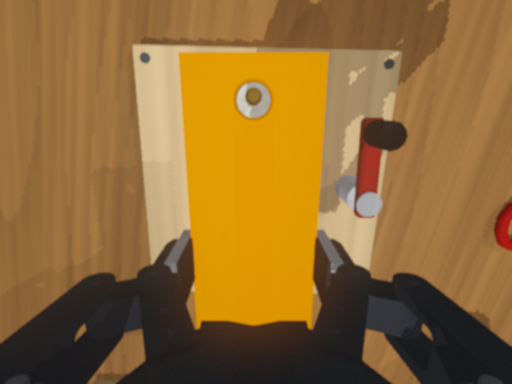

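The pane is held square. The brass pin shows in its big hole at about (97, 255), and the button stands parallel to the bed. Now I'll measure the offset of the pin tip and the jig's yaw from the board edges.

```bash
cat > pin.py <<'E'
from h import *
from hold import held
s=ctrl.read_state();im,K,E=cam('wrist')
yaw=s['tool_rot'][2];c,n=np.cos(yaw),np.sin(yaw)
held(im,K,E,s,s['eef_pos'][2]+18.7)
def tl(rc,z):
    p=atz(K,E,rc,z)[:2]-s['eef_pos'][:2]; return np.array([c*p[0]+n*p[1],n*p[0]-c*p[1]])
hsv=cv2.cvtColor(im,cv2.COLOR_RGB2HSV)[80:118,235:272]
b=cv2.inRange(hsv,(12,90,60),(35,225,190))
nl,lab,st,ce=cv2.connectedComponentsWithStats(b);j=1+np.argmax(st[1:,4]);print(st[j],ce[j]+[235,80])
print('pin blob at z53',tl((80+ce[j][1],235+ce[j][0]),53).round(1))
v=cv2.cvtColor(cv2.GaussianBlur(im,(3,3),0),cv2.COLOR_RGB2LAB)[:,:,0].astype(float)
for (r0,c0,r1,c1) in[(60,136,240,150),(150,388,255,374)]:
    pts=[]
    for r in range(r0,r1,3):
        cc=int(c0+(c1-c0)*(r-r0)/(r1-r0)); g=abs(np.diff(v[r,cc-9:cc+10])); k=g.argmax()
        if g[k]>8: pts.append(tl((r,cc-9+k+.5),12))
    pts=np.array(pts); f=np.polyfit(pts[:,0],pts[:,1],1); 
    for _ in range(3):
        e=abs(np.polyval(f,pts[:,0])-pts[:,1]);pts=pts[e<max(1,1.5*np.median(e))];f=np.polyfit(pts[:,0],pts[:,1],1)
    print('edge slope',f.round(4),len(pts),e.std())
cv2.imwrite('pics/hole.png',cv2.resize(cv2.cvtColor(im[75:125,225:285],cv2.COLOR_RGB2BGR),None,fx=8,fy=8,interpolation=0))
E
python3 pin.py
```

```text
edges slope -0.0026 -0.0002 y at x=72 -29.5 30.0 hole [73.6  0. ] size [14.8 15.1]
[ 10  11  15  17 198] [252.08585859  98.50505051]
pin blob at z53 [76.7 -0.6]
edge slope [ 2.43000e-02 -9.71908e+01] 59 0.13421749039277414
edge slope [-4.410000e-02  1.088615e+02] 20 0.40816050891489913
```

View pics/hole.png

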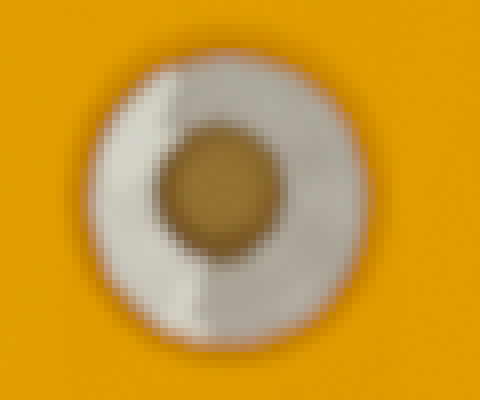

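```bash
cat > yaw.py <<'E'
from h import *
s=ctrl.read_state();im,K,E=cam('wrist')
save(im,'w7.png')
def blob(g,r,c,h=7):
    w=255-g[r-h:r+h+1,c-h:c+h+1].astype(float); w-=np.median(w); w[w<0.5*w.max()]=0
    yy,xx=np.mgrid[r-h:r+h+1,c-h:c+h+1]; return (w*yy).sum()/w.sum(),(w*xx).sum()/w.sum()
g=cv2.cvtColor(im,cv2.COLOR_RGB2GRAY)
P=[atz(K,E,blob(g,*q),12) for q in[(58,145),(63,389)]]
d=P[1]-P[0];print('now screws',P[0].round(1),P[1].round(1),np.hypot(d[0],d[1]),'jig yaw',np.arctan2(d[1],d[0]))
a=np.load('w2.npz');g=cv2.imread('pics/w2.png',0)
Q=[atz(a['K'],a['E'],blob(g,*q,4),12) for q in[(81,193),(84,319),(200,194),(201,308)]]
for i,j,o in[(0,1,1.5708),(2,3,1.5708),(0,2,0),(1,3,0)]:
    d=Q[j]-Q[i];print(i,j,np.hypot(d[0],d[1]).round(1),np.arctan2(d[1],d[0])-o)
print('centre',np.mean(Q,0).round(1),[q.round(1) for q in Q])
v=g=cv2.cvtColor(im,cv2.COLOR_RGB2GRAY).astype(float);pts=[]
for c in range(150,325,4):
    k=abs(np.diff(v[38:52,c])).argmax()
    pts.append(atz(K,E,(38+k+.5,c),12)[:2])
pts=np.array(pts);f=np.polyfit(pts[:,0],pts[:,1],1)
for _ in range(4):
    e=abs(np.polyval(f,pts[:,0])-pts[:,1]);pts=pts[e<max(.8,1.5*np.median(e))];f=np.polyfit(pts[:,0],pts[:,1],1)
print('top edge yaw',np.arctan(f[0]),len(pts))
E
python3 yaw.py
```

```text
now screws [434.6  78.3  12. ] [623.2 109.3  12. ] 191.1158392099501 jig yaw 0.16287797542985
0 1 199.7 0.16311790128565584
2 3 200.7 0.16310770591629642
0 2 190.9 0.15804726927865062
1 3 190.9 0.16323217404290635
centre [545.4  -5.   12. ] [array([ 467.4, -118.8,   12. ]), array([435. ,  78.3,  12. ]), array([655.9, -88.7,  12. ]), array([623.3, 109.3,  12. ])]
top edge yaw 0.16397491010364532 44
```

```bash
python3 - <<'E'
from h import *
a=np.load('w2.npz');K,E=a['K'],a['E'];im=cv2.imread('pics/w2.png')
hsv=cv2.cvtColor(im,cv2.COLOR_BGR2HSV);m=cv2.inRange(hsv,(0,0,150),(179,45,255))[100:180,180:330]
nl,lab,st,ce=cv2.connectedComponentsWithStats(m);j=1+np.argmax(st[1:,4]);print(st[j])
cs,_=cv2.findContours((lab==j).astype(np.uint8),0,cv2.CHAIN_APPROX_NONE)
g=np.array([atz(K,E,(q[0][1]+100,q[0][0]+180),26)[:2] for q in max(cs,key=len)],np.float32)
r=cv2.minAreaRect(g);print(r)
# long edges by fit
for top in(0,1):
    P=[]
    for c in range(20,125,2):
        k=np.flatnonzero(lab[:,c]==j)
        if len(k): P.append(atz(K,E,((k[0]-.5 if top==0 else k[-1]+.5)+100,c+180),26)[:2])
    P=np.array(P);f=np.polyfit(P[:,1],P[:,0],1)
    for _ in range(4):
        e=abs(np.polyval(f,P[:,1])-P[:,0]);P=P[e<max(.8,1.5*np.median(e))];f=np.polyfit(P[:,1],P[:,0],1)
    print('bed edge yaw',-np.arctan(f[0]),len(P),'x at y=-5',np.polyval(f,-5))
y=.163
for nm,x,yy in(('thick',523.6,63.),('thin',547,-79.1)):
    print(nm,[np.round(proj(K,E,(x,yy,z)),1) for z in(26,53)])
G=cv2.cvtColor(im,cv2.COLOR_BGR2GRAY);print(G[132:148,196:220])
E
```

```text
[  12   24  121   31 3395]
((535.2817993164062, -6.442008972167969), (45.610435485839844, 191.16319274902344), 9.367931365966797)
bed edge yaw 0.16299385234175975 52 x at y=-5 511.91386814056455
bed edge yaw 0.1613648196629805 51 x at y=-5 558.1612073514626
thick [array([140.1, 296.2]), array([141.9, 298.8])]
thin [array([138.1, 206.1]), array([139.8, 203.2])]
[[221 221 219 216 211 207 205 205 207 209 214 218 221 223 222 222 223 223
  220 220 220 220 219 217]
 [221 220 219 217 215 210 208 208 208 210 213 217 222 225 225 225 225 223
  220 218 218 219 218 217]
 [220 218 217 217 217 215 213 211 210 210 212 217 222 225 226 226 225 222
  218 218 217 219 219 218]
 [220 217 216 218 219 219 217 213 210 207 206 208 215 222 224 225 224 221
  218 218 220 220 220 219]
 [220 218 218 219 221 222 219 212 203 193 185 184 197 212 221 222 222 220
  219 220 221 222 222 220]
 [222 220 220 221 222 222 217 205 187 168 152 149 166 194 211 217 219 219
  220 222 223 224 223 223]
 [222 220 221 222 224 221 210 192 169 149 132 126 139 169 194 206 213 217
  220 222 224 224 225 224]
 [221 219 220 222 223 219 204 
[... 179 characters left out ...]
20 221 223 221 218 206 189 174 161 160 171 179 183 181 178 179 184
  188 196 207 217 221 221]
 [221 221 223 224 222 220 216 206 193 186 191 201 205 202 192 181 178 179
  181 185 193 205 215 220]
 [221 222 224 224 223 223 222 218 212 209 212 217 218 214 204 190 180 178
  180 180 182 190 203 215]
 [221 222 223 224 225 225 224 221 220 219 219 220 221 220 215 204 191 187
  185 181 179 183 194 207]
 [220 221 222 223 224 224 222 220 220 220 221 221 222 222 222 217 210 206
  202 193 188 192 199 206]
 [220 219 220 222 223 223 221 220 219 220 221 222 224 225 225 223 221 220
  217 210 206 209 213 215]
 [219 219 220 221 222 222 221 221 220 220 221 222 224 226 225 225 223 224
  223 220 217 218 221 222]]
```

The board screws and bed edges agree on a jig yaw of 0.1625, so I'll trust that over the networks' pin feet. In the hole crop the pin sits near the centre, about 1 px up and left. I'll align the pane and lower it to just above the tips.

```bash
python3 -m crank '[[[0,0,0,0.3],[0.06,-0.12,0.4,0],[0.06,0,0.5,0],[0,0,0.5,0],[0,0,0.5,0],[0,0,0.3,0],[0,0,0,0],[0,0,0,0]]]' | head -3
python3 pin.py | head -3; python3 -c "
from h import *
plan(535.4,-9.4,51,1.732)"
```

```text
clock: 20.42
eef_pos: [535.0, -8.2, 54.9]
tool_rot: [-3.141, -0.0, 1.734]
edges slope -0.0025 -0.0017 y at x=72 -29.6 30.0 hole [73.6  0. ] size [15.6 15.1]
[  8  10  22  23 400] [253.735 101.095]
pin blob at z53 [73.5  0.4]
turn 0.03 shift [-0.04 -0.01  0.18] now [535.4  -8.3  55.4] 1.734Traceback (most recent call last):
  File "pin.py", line 18, in <module>
    pts=np.array(pts); f=np.polyfit(pts[:,0],pts[:,1],1);
                                    ~~~^^^^^
IndexError: too many indices for array: array is 1-dimensional, but 2 were indexed
```

```bash
python3 -m crank '[[[0,0.01,0.15,0.03],[0,0,0.15,0],[0,0,0.15,0],[0,0,0.15,0],[0,0,0.15,0],[0,0,0.15,0],[0,0,0,0]]]'
python3 pin.py 2>/dev/null| head -3
```

```text
clock: 21.05
eef_pos: [534.8, -8.3, 31.7]
tool_rot: [-3.14, -0.0, 1.732]
force: [0.1, -0.1, -1.4]
width: 58.0
gripper_force: 64.6
edges slope -0.0025 -0.002 y at x=72 -29.6 30.0 hole [73.6  0. ] size [15.6 15.9]
[  6   6  27  28 594] [253.85858586  99.33670034]
pin blob at z53 [73.5  0.4]
```

```bash
python3 -m crank '[[[0,0.01,0.15,0],[0,0,0.15,0],[0,0,0.15,0],[0,0,0.12,0],[0,0,0.04,0],[0,0,0,0],[0,0,0,0]]]'
```

```text
clock: 21.68
eef_pos: [535.6, -8.2, 17.2]
tool_rot: [-3.142, -0.0, 1.732]
force: [-0.7, -0.2, -0.8]
width: 58.2
gripper_force: 64.6
```

```bash
python3 -m crank '[[[0,0,0.06,0],[0,0,0,0],[0,0,0.04,0],[0,0,0,0],[0,0,0,0]]]'
```

```text
clock: 22.1
eef_pos: [535.7, -8.2, 15.4]
tool_rot: [3.141, 0.0, 1.732]
force: [-1.6, -0.1, 4.4]
width: 58.2
gripper_force: 65.2
```

```bash
python3 -m crank '[[[0,0,0,0],[0,0,0,0],[0,0,0,0],[0,0,0,0],[0,0,-0.2,0],[0,0,-0.5,0],[0,0,-1,0],[0,0,-1,0],[0,0,-1,0],[0,0,-1,0],[0,0,-1,0],[0,0,-1,0]]]' -1 | head -2
python3 -m crank '[[[0,0,0,0],[0,0,0,0]]]' | head -3
python3 am.py w8.png; python3 -c "
from h import *
plan(495,310,300,1.7)"
```

```text
clock: 23.1
eef_pos: [535.2, -8.2, 183.9]
clock: 23.27
eef_pos: [536.5, -8.3, 184.0]
tool_rot: [3.138, 0.001, 1.732]
amber_pane_big_hole wrist 0.8 [106.5 253.3] [525.7  63.7]
amber_pane_small_hole wrist 0.93 [236.7 248.8] [544.5 -85.6]
amber_pane_small_hole wrist 0.67 [176.9 251.8] [536.3 -12. ]
rect top ((339.268798828125, -37.390350341796875), (371.1745300292969, 149.946533203125), 85.54082489013672)
hole [ 359.9 -139.9] 12.2 74.5
hole [ 357.2 -117.4] 3.4 11.0
hole [392.2 -93.7] 5.1 25.0
hole [395.2 -86.1] 3.7 17.0
hole [ 297.6 -102.8] 3.8 14.5
hole [390.7 -79.6] 4.6 20.5
hole [365.7 -67.1] 4.2 17.5
hole [374.9 -63. ] 3.1 12.0
hole [393.1 -62.2] 6.0 38.5
hole [386.9 -59.1] 4.5 18.0
hole [375.4 -55.9] 2.5 8.5
hole [291.3 -53.4] 4.1 12.0
hole [386.5 -35.1] 3.4 11.0
hole [277.3 -49.4] 7.1 27.0
hole [271.8 -46.3] 6.2 25.0
hole [318.7 -30.3] 3.2 11.5
hole [276.4 -36.5] 2.8 9.0
hole [370.2 -19. ] 3.9 17.0
hole [270.7 -34.2] 4.0 21.5
hole [319.6 -16.9] 7.7 44.0
hole [393.9   2.1] 3.9 28.0
hole [308.4  -8.3] 3.1 11.5
hole [385.8   8.6] 3.8 16.0
hole [273.6  -5.3] 4.8 24.0
hole [393.7  17.5] 5.7 37.5
hole [383.1  24. ] 3.4 13.5
hole [308.1  12.2] 3.1 10.0
hole [362.2  22.2] 5.2 27.0
hole [382.5  29.5] 3.1 11.0
hole [399.4  46.6] 3.0 15.0
hole [307.8  32.1] 3.1 18.5
hole [307.6  38.3] 2.6 11.0
hole [288.8  34.9] 2.5 9.0
hole [277.  36.] 4.5 24.5
hole [344.6  41.4] 16.2 152.0
hole [406.   97.2] 2.7 11.0
hole [388.5 106.7] 9.7 66.5
hole [383.4 128.8] 6.1 43.0
[534.64519092  -8.35595717 181.42084259] [-3.13953569e+00 -1.75571995e-04  1.73223925e+00] 23.4167
turn 0.4 shift [12.83  0.07 -4.74] now [534.6  -8.4 181.4] 1.732
```

View pics/w8.png

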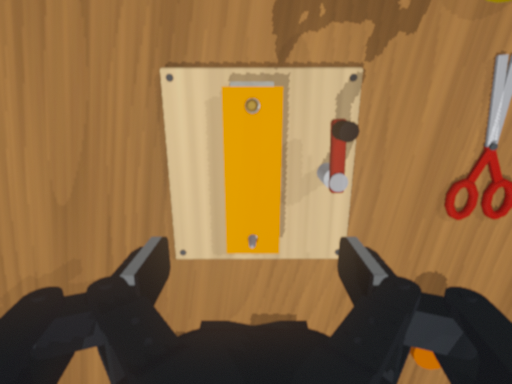

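The amber pane lies on the bed with both pins through its holes (brass at (105, 252), steel at (241, 252)). Next is the frame.

```bash
python3 -m crank '[[[0.5,0,-0.4,0],[1,0.2,-0.4,0],[1,0.2,-0.4,0],[1,0.2,-0.4,0],[1,0.2,-0.4,0],[1,0.2,-0.4,0],[1,0.2,-0.4,0],[1,0.2,0,0],[1,0.2,0,0],[1,0.2,0,0],[1,0.2,0,0],[1,0.2,0,0]]]' | head -2
python3 -m crank '[[[1,0.2,0,0],[1,0.2,0,0],[1,0.2,0,0],[0.1,0,0,-1],[0,0,0,-1],[0,0,0,-1],[0,0,0,-1],[0,0,0,-1],[0,0,0,-1],[0,0,0,-1],[0,0,0,-1],[0,0,0,-1]]]' | head -2
python3 -m crank '[[[0,0,0,-1],[0,0,0,-1],[0,0,0,-1],[0,0,0,-1],[0,0,0,-1],[0,0,0,-1],[0,0,0,-1],[0,0,0,-1],[0,0,0,0],[0,0,0,0]]]' | head -3
python3 - <<'E'
from h import *
im,K,E,o=look('wrist',['frame_big_hole','frame_small_hole','frame'],0)
save(im,'w9.png');np.savez('w9.npz',K=K,E=E)
s=ctrl.read_state();print(s['qpos'].round(3),s['eef_pos'],s['tool_rot'],s['clock'])
E
```

```text
clock: 24.42
eef_pos: [542.4, 286.6, 252.0]
clock: 25.42
eef_pos: [544.7, 364.1, 251.9]
clock: 26.25
eef_pos: [545.2, 363.8, 251.9]
tool_rot: [-3.141, -0.001, 3.091]
frame_big_hole wrist 0.86 [148.4 297. ] [530.1 425. ]
frame_big_hole wrist 0.84 [173.9 436.1] [576.3 622.7]
frame_small_hole wrist 0.97 [ 49.  219.5] [399.3 327.8]
frame_small_hole wrist 0.73 [ 89.  390.8] [458.3 548.8]
frame wrist 0.67 [151.9 246.8] [531.5 355. ]
frame wrist 0.62 [133.9 417.6] [518.5 590.3]
[-0.292  0.678 -0.605  1.462  0.406  1.128  0.552] [545.76097672 363.46372315 252.25007949] [-3.14135066e+00 -1.42296023e-04  3.09128716e+00] 26.45
```

View pics/w9.png

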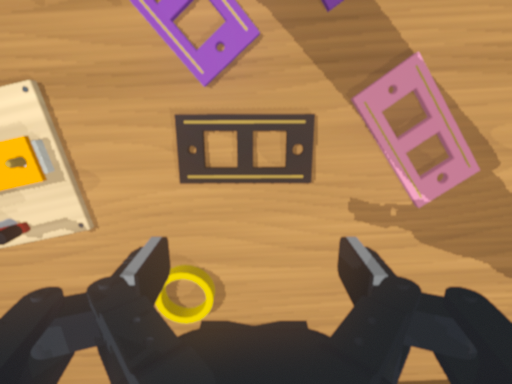

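The black frame is at about (149, 245) with its big hole on the right at (148, 298) and the small one on the left at (149, 193), so it has the same sense as the jig. The view budget is used up, so everything from here is numeric.

```bash
cat > fr.py <<'E'
from h import *
def frame(im,K,E,zt,z0=(100,195,165,330)):
    r0,r1,c0,c1=z0
    m=(im[r0:r1,c0:c1].max(2)<85).astype(np.uint8)
    # gold lines lie inside; close not needed as outer contour is used
    cs,hi=cv2.findContours(m,cv2.RETR_CCOMP,cv2.CHAIN_APPROX_NONE)
    i=max(range(len(cs)),key=lambda j:cv2.contourArea(cs[j]))
    up=lambda c:np.array([atz(K,E,(q[0][1]+r0,q[0][0]+c0),zt)[:2] for q in c],np.float32)
    r=cv2.minAreaRect(up(cs[i]));print('outer',np.round(r[0],1),np.round(r[1],1),round(r[2],2))
    W=[]
    for j in range(len(cs)):
        a=cv2.contourArea(cs[j])
        if hi[0][j][3]==i and a>15:
            q=cv2.minAreaRect(up(cs[j]));print('inner',np.round(q[0],1),np.round(q[1],1),round(q[2],1),a)
            if min(q[1])>30: W.append(q[0])
    if len(W)==2:
        W=sorted(W,key=lambda w:w[1]);d=np.subtract(W[1],W[0]);print('windows mid',np.mean(W,0).round(1),'yaw',np.arctan2(-d[0],d[1]).round(4),'dist',np.hypot(*d).round(1))
if __name__=='__main__':
    im=cv2.cvtColor(cv2.imread('pics/w9.png'),cv2.COLOR_BGR2RGB);a=np.load('w9.npz');frame(im,a['K'],a['E'],10)
E
python3 fr.py
```

```text
outer [526.2 352.8] [180.4  89.2] 87.24
inner [564.2 350.8] [167.2  10. ] 87.1 826.5
inner [523.1 282. ] [12.2 14.8] 84.0 78.5
inner [529.3 423.9] [17.6 17.8] 43.6 138.5
inner [528.2 385.9] [49.5 54.1] 87.1 1394.5
inner [524.9 320.2] [49.6 54.1] 87.1 1395.5
inner [489.8 353.9] [166.6   9. ] 87.1 871.0
windows mid [526.6 353. ] yaw -0.0499 dist 65.8
```

```bash
python3 -c "
from h import *
plan(526.4,352.9,3.5,3.0926)"
```

```text
turn -0.02 shift [ 0.75 -0.46  9.95] now [545.8 363.5 252.3] 3.091
```

```bash
python3 -m crank '[[[0.25,-0.15,0.8,0],[0.25,-0.15,0.8,0],[0.25,-0.16,0.8,0],[0,0,0.8,0],[0,0,0.8,0],[0,0,0.8,0],[0,0,0.8,0],[0,0,0.8,0],[0,0,0.6,0],[0,0,0,0],[0,0,0,0],[0,0,0,0]]]' -0.13
python3 - <<'E'
from fr import *
s=ctrl.read_state();im,K,E=cam('wrist');save(im,'w10.png');print(s['eef_pos'])
print([np.round(proj(K,E,p),0) for p in[(526,443,10),(479,353,10),(526,262,10),(526,353,10),(573,353,10)]])
frame(im,K,E,10,(60,384,60,440))
# front edge (robot side), windows front edges
E
```

```text
clock: 27.45
eef_pos: [527.2, 353.4, 78.4]
tool_rot: [3.14, 0.001, 3.092]
force: [-0.0, 0.4, 0.3]
width: 48.3
gripper_force: 0.0
[527.21299914 353.43088172  78.36676412]
[array([195., 368.]), array([140., 250.]), array([206., 137.]), array([200., 253.]), array([254., 256.])]
outer [606.3 346.5] [364.4 209.3] 87.14
inner [653.5 490.3] [28.8  9.6] 41.5 218.5
inner [640.7 208.4] [16.1 32.9] 42.5 292.0
inner [609.  400.8] [9.9 3.5] 0.4 22.0
inner [583.8 276.5] [10.9  6.7] 87.2 67.5
inner [567.3 423. ] [19.2  7.2] 87.2 173.5
```

```bash
python3 - <<'E'
from fr import *
im,K,E,o=look('wrist',['frame_big_hole','frame_small_hole','frame'],10)
up=lambda rc:atz(K,E,rc,10)[:2]
# wood-coloured regions inside the frame, from a mask limited to the frame's front part
r0,c0=125,125
b=(im[r0:232,c0:385].max(2)>=85).astype(np.uint8)
n,lab,st,ce=cv2.connectedComponentsWithStats(b)
for j in range(1,n):
    if st[j,4]>40:
        yy,xx=np.nonzero(lab==j);P=np.array([up((a+r0,q+c0)) for a,q in zip(yy,xx)])
        print(st[j][4],'px box',st[j][:4]+[c0,r0,0,0],'mean',P.mean(0).round(1),'min',P.min(0).round(1),'max',P.max(0).round(1))
E
```

```text
frame_big_hole wrist 0.92 [195.3 342.4] [525.9 423.2]
frame_small_hole wrist 0.86 [ 21.4 208.2] [400.5 329.7]
frame_small_hole wrist 0.73 [196.  164.3] [519.6 284.2]
frame wrist 0.75 [199.6 250.2] [525.8 351.1]
frame wrist 0.37 [198.5 163.2] [521.6 283. ]
26103 px box [125 125 260 107] mean [507.2 352. ] min [464.3 248.4] max [557.9 458.1]
```

```bash
python3 -m crank '[[[0.03,-0.02,0.6,0],[0,0,0.6,0],[0,0,0.6,0],[0,0,0.5,0],[0,0,0.3,0],[0,0,0.2,0],[0,0,0,0],[0,0,0,0]]]' | head -4
```

```text
clock: 28.37
eef_pos: [526.1, 352.5, 7.6]
tool_rot: [3.141, 0.0, 3.092]
force: [-0.4, -0.1, 0.3]
```

```bash
python3 -m crank '[[[0,0,0.16,0],[0,0,0,0]]]' | sed -n '2p;4p'
python3 -m crank '[[[0,0,0,0],[0,0,0,0],[0,0,0,0],[0,0,0,0],[0,0,0,0],[0,0,0,0]]]' 1
python3 -m crank '[[[0,0,-0.2,0],[0,0,-0.4,0],[0,0,-0.6,0],[0,0,-0.8,0],[0,0,-0.8,0],[0,0,-0.8,0],[0,0,-0.8,0],[0,0,0,0],[0,0,0,0]]]'
python3 - <<'E'
from fr import *
s=ctrl.read_state();im,K,E=cam('wrist');print(s['eef_pos'],s['tool_rot'])
save(im,'w11.png');np.savez('w11.npz',K=K,E=E)
yaw=s['tool_rot'][2];c,n=np.cos(yaw),np.sin(yaw);zt=s['eef_pos'][2]-3.5+10;T=s['eef_pos']
W=lambda x,y:(T[0]+c*x+n*y,T[1]+n*x-c*y,zt)
for q in[(47,92),(47,-92),(25,56),(25,-56),(25,11),(25,-11),(0,72),(0,-72)]: print(q,np.round(proj(K,E,W(*q)),1))
# front edge: first dark pixel going down each column
P=[]
g=im.max(2).astype(int)
for col in range(130,385,5):
    if True:
        r=np.flatnonzero(g[:,col]<70); r=r[r>20]
        if len(r):
            p=atz(K,E,(r[0]-.5,col),zt)[:2]-T[:2];P.append((c*p[0]+n*p[1],n*p[0]-c*p[1],r[0],col))
P=np.array(P);print(P.round(1)[::3])
E
```

```text
eef_pos: [526.1, 352.3, 3.5]
force: [-0.1, -0.5, -0.4]
clock: 29.03
eef_pos: [526.2, 352.5, 3.9]
tool_rot: [3.141, 0.001, 3.092]
force: [-1.2, -0.6, 5.3]
width: 20.0
gripper_force: 59.5
clock: 29.78
eef_pos: [526.7, 352.8, 115.3]
tool_rot: [3.14, 0.003, 3.092]
force: [0.3, -0.2, -1.4]
width: 19.7
gripper_force: 58.9
[526.7383131  352.81568005 115.26373799] [3.13956188e+00 2.66853386e-03 3.09200380e+00]
(47, 92) [157.7 442.9]
(47, -92) [157.5  64. ]
(25, 56) [200.8 364. ]
(25, -56) [200.7 143.1]
(25, 11) [200.8 275.4]
(25, -11) [200.7 232. ]
(0, 72) [245.5 389. ]
(0, -72) [245.5 118. ]
[[-38.2 -70.2 307.  130. ]
 [-45.7 -62.5 318.  145. ]
 [-53.4 -54.5 329.  160. ]
 [-54.8 -45.9 331.  175. ]
 [-52.  -37.  327.  190. ]
 [-58.4 -28.5 336.  205. ]
 [-40.3 -19.1 310.  220. ]
 [-49.9 -10.7 324.  235. ]
 [-16.3  -2.  273.  250. ]
 [-15.1   6.2 271.  265. ]
 [-47.8  15.3 321.  280. ]
 [-43.   23.8 314.  295. ]
 [-38.9  32.2 308.  310. ]
 [-32.3  40.2 298.  325. ]
 [-23.9  48.  285.  340. ]
 [  3.5  53.6 240.  355. ]
 [  1.2  61.8 244.  370. ]]
```

```bash
python3 - <<'E'
import cv2,numpy as np
im=cv2.imread('pics/w11.png')[:,:,::-1]
for c in (100,160,253,330,420): print(c,[tuple(int(v) for v in im[r,c]) for r in range(140,262,5)])
E
```

```text
100 [(233, 183, 115), (232, 181, 115), (240, 188, 119), (209, 159, 98), (104, 82, 76), (103, 80, 77), (101, 80, 77), (185, 156, 94), (243, 212, 115), (95, 76, 74), (94, 76, 72), (94, 76, 73), (94, 75, 73), (94, 75, 74), (95, 77, 76), (94, 77, 75), (96, 77, 74), (96, 78, 75), (97, 78, 75), (97, 76, 74), (97, 75, 74), (99, 77, 75), (99, 76, 74), (100, 77, 75), (99, 76, 74)]
160 [(235, 185, 118), (236, 185, 116), (243, 194, 123), (208, 157, 97), (110, 85, 74), (110, 84, 76), (108, 83, 76), (195, 164, 94), (243, 212, 115), (102, 80, 74), (104, 81, 74), (104, 79, 73), (169, 125, 85), (248, 197, 126), (248, 196, 126), (254, 204, 132), (254, 202, 131), (254, 204, 132), (252, 201, 129), (246, 195, 125), (248, 196, 127), (255, 209, 138), (255, 203, 130), (250, 199, 127), (253, 202, 130)]
253 [(238, 187, 119), (240, 187, 119), (252, 201, 128), (216, 164, 101), (115, 85, 75), (114, 85, 77), (110, 83, 76), (195, 163, 95), (241, 209, 112), (101, 79, 74), (101, 78, 74), (98, 78, 73), (96, 77, 74), (95, 76, 74), (94, 76, 74), (92, 73, 74), (92, 74, 75), (91, 73, 73), (91, 74, 73), (81, 62, 58), (80, 61, 57), (78, 61, 58), (78, 63, 61), (76, 62, 61), (74, 62, 61)]
330 [(250, 197, 127), (253, 201, 129), (252, 201, 128), (213, 160, 100), (121, 88, 81), (119, 88, 80), (117, 88, 81), (204, 172, 98), (249, 217, 119), (109, 85, 80), (107, 84, 79), (105, 83, 77), (141, 104, 79), (202, 154, 94), (197, 150, 94), (199, 152, 95), (205, 155, 96), (208, 159, 99), (203, 154, 96), (200, 152, 95), (204, 155, 97), (197, 149, 94), (204, 156, 97), (200, 153, 95), (236, 185, 118)]
420 [(206, 157, 99), (202, 154, 99), (196, 147, 95), (158, 115, 78), (91, 67, 65), (89, 67, 65), (86, 65, 63), (84, 64, 63), (79, 63, 63), (77, 64, 63), (76, 63, 63), (71, 61, 61), (71, 61, 62), (79, 74, 78), (79, 73, 78), (77, 73, 77), (76, 74, 78), (76, 73, 78), (73, 70, 75), (65, 59, 62), (65, 62, 64), (64, 61, 63), (65, 61, 62), (65, 61, 63), (65, 62, 63)]
```

```bash
cat > fh.py <<'E'
from h import *
def meas(save_as=None,dz=3.5):
    s=ctrl.read_state();im,K,E=cam('wrist');T=s['eef_pos'];zt=T[2]-dz+10
    yaw=s['tool_rot'][2];c,n=np.cos(yaw),np.sin(yaw)
    def tl(rc):
        p=atz(K,E,rc,zt)[:2]-T[:2]; return np.array([c*p[0]+n*p[1],n*p[0]-c*p[1]])
    R=im[:,:,0].astype(float)
    def cross(line,off,up):  # steepest change
        d=np.diff(line)*(1 if up else -1);k=d.argmax();w=np.clip(d[max(k-2,0):k+3],0,None);return off+.5+(w*np.arange(max(k-2,0),max(k-2,0)+len(w))).sum()/w.sum()
    def fit(P,ax,nm):
        P=np.array(P);f=np.polyfit(P[:,ax],P[:,1-ax],1)
        for _ in range(4):
            e=abs(np.polyval(f,P[:,ax])-P[:,1-ax]);P=P[e<max(.4,2*np.median(e))];f=np.polyfit(P[:,ax],P[:,1-ax],1)
        print(nm,'slope',f[0].round(4),'at0',f[1].round(2),len(P),'rms',e.std().round(2));return f
    fit([tl((cross(R[147:168,k],147,False),k)) for k in range(90,400,4)],1,'front edge x(47)')
    fit([tl((cross(R[192:210,k],192,True),k)) for k in range(152,224,3)],1,'window L front x(25)')
    fit([tl((cross(R[192:210,k],192,True),k)) for k in range(285,355,3)],1,'window R front x(25)')
    fit([tl((r,cross(R[r,218:242],218,False))) for r in range(206,222,1)],0,'bar L y(-11)')
    fit([tl((r,cross(R[r,264:288],264,True))) for r in range(206,222,1)],0,'bar R y(11)')
    fit([tl((r,cross(R[r,132:154],132,True))) for r in range(206,228,1)],0,'win L outer y(-56)')
    fit([tl((r,cross(R[r,354:376],354,False))) for r in range(206,228,1)],0,'win R outer y(56)')
meas()
E
python3 fh.py; python3 -c "
from h import *
plan(535.5,-6.7,115,.1625+np.pi)"
```

```text
front edge x(47) slope 0.0012 at0 47.99 78 rms 0.01
window L front x(25) slope 0.0002 at0 25.28 24 rms 0.01
window R front x(25) slope -0.003 at0 25.39 24 rms 0.03
bar L y(-11) slope -0.0013 at0 -10.87 16 rms 0.02
bar R y(11) slope 0.0081 at0 10.41 16 rms 0.02
win L outer y(-56) slope 0.0154 at0 -53.18 22 rms 0.02
win R outer y(56) slope -0.0313 at0 52.98 22 rms 0.02
turn -2.65 shift [  1.93 -14.2   -0.08] now [525.6 351.5 112.9] 3.092
```

```bash
python3 -m crank '[[[0,0,0,-0.9],[0,0,0,-0.9],[0,0,0,-0.86],[0.13,-0.6,0,0],[0.13,-1,0,0],[0.13,-1,0,0],[0.13,-1,0,0],[0.13,-1,0,0],[0.13,-1,0,0],[0.13,-1,0,0],[0.13,-1,0,0],[0.13,-1,0,0]]]' | head -2
python3 -m crank '[[[0.13,-1,0,0],[0.13,-1,0,0],[0.13,-1,0,0],[0.13,-1,0,0],[0.13,-1,0,0],[0.13,-0.6,0,0],[0,0,0,0],[0,0,0,0],[0,0,0,0]]]' | head -4
python3 fh.py|head -3; cat > scr.py <<'E'
from h import *
im,K,E=cam('wrist');g=cv2.cvtColor(im,cv2.COLOR_RGB2GRAY)
P=[];X=[(467.4,-118.8),(434.8,78.3)]
for x in X:
    r,c=np.round(proj(K,E,(*x,12))).astype(int);h=9;print('pred px',r,c)
    w=255-g[r-h:r+h+1,c-h:c+h+1].astype(float);w-=np.median(w);print('contrast',w.max());w[w<.5*w.max()]=0
    yy,xx=np.mgrid[r-h:r+h+1,c-h:c+h+1];P.append(atz(K,E,((w*yy).sum()/w.sum(),(w*xx).sum()/w.sum()),12))
print('screws seen',np.round(P,1)[:,:2],'shift',np.round(np.mean(P,0)[:2]-np.mean(X,0),1))
T=np.mean([ctrl.read_state()['eef_pos'] for _ in range(3)],0);print(T)
plan(536.0,-6.6,60,.1625+np.pi)
E
python3 scr.py
```

```text
clock: 30.88
eef_pos: [531.0, 133.8, 112.1]
clock: 31.63
eef_pos: [535.2, -4.6, 112.9]
tool_rot: [3.14, -0.001, -2.977]
force: [0.3, -0.1, -1.6]
front edge x(47) slope 0.0007 at0 48.03 78 rms 0.02
window L front x(25) slope 0.007 at0 25.53 20 rms 0.05
window R front x(25) slope -0.0126 at0 25.68 19 rms 0.05
pred px 89 128
contrast 105.0
pred px 89 374
contrast 103.0
screws seen [[ 467.6 -119.7]
 [ 434.7   78.7]] shift [ 0.  -0.3]
[535.44533174  -4.11726612 113.15462826]
turn 0.04 shift [-0.01 -0.1   2.13] now [535.4  -4.1 113.2] -2.976
```

```bash
python3 -m crank '[[[-0.01,-0.1,0.4,0.04],[0,0,0.5,0],[0,0,0.5,0],[0,0,0.4,0],[0,0,0.2,0],[0,0,0,0],[0,0,0,0],[0,0,0,0]]]' | head -4
python3 scr.py
python3 scr.py | tail -2
```

```text
clock: 32.4
eef_pos: [536.7, -8.1, 63.7]
tool_rot: [3.142, 0.001, -2.981]
force: [0.1, -1.2, -1.7]
pred px 83 102
contrast 99.0
pred px 82 411
contrast 97.0
screws seen [[ 467.5 -119.8]
 [ 434.6   78.9]] shift [-0.  -0.2]
[536.75183432  -8.18265003  63.86325164]
turn -0.03 shift [0.02 0.07 0.15] now [536.8  -8.2  63.9] -2.981
[536.75983261  -8.24829956  63.91094925]
turn -0.03 shift [0.02 0.07 0.16] now [536.8  -8.2  63.9] -2.981
```

```bash
python3 -m crank '[[[0.02,0.07,0,-0.03],[0,0,0.1,0],[0,0,0.1,0],[0,0,0.1,0],[0,0,0.1,0],[0,0,0.1,0],[0,0,0,0],[0,0,0,0]]]'
```

```text
clock: 33.17
eef_pos: [535.3, -6.7, 50.6]
tool_rot: [3.142, -0.0, -2.979]
force: [0.7, 0.7, -1.8]
width: 19.8
gripper_force: 59.0
```

```bash
python3 -m crank '[[[0,0,0.1,0],[0,0,0.1,0],[0,0,0.1,0],[0,0,0.08,0],[0,0,0.06,0],[0,0,0,0],[0,0,0,0]]]'; python3 fh.py | head -3
```

```text
clock: 33.75
eef_pos: [535.4, -6.7, 39.7]
tool_rot: [3.142, -0.0, -2.979]
force: [-0.5, 0.3, -2.4]
width: 19.7
gripper_force: 59.0
front edge x(47) slope 0.0014 at0 48.03 78 rms 0.02
window L front x(25) slope 0.0005 at0 25.33 24 rms 0.0
window R front x(25) slope 0.0011 at0 25.34 24 rms 0.0
```

```bash
python3 -m crank '[[[0,0,0.06,0],[0,0,0,0],[0,0,0.04,0],[0,0,0,0],[0,0,0,0]]]'
```

```text
clock: 34.22
eef_pos: [535.5, -6.7, 37.9]
tool_rot: [-3.141, 0.0, -2.979]
force: [-2.3, -0.3, 6.0]
width: 19.9
gripper_force: 59.8
```

```bash
python3 -m crank '[[[0,0,0,0],[0,0,0,0],[0,0,0,0],[0,0,0,0],[0,0,-0.2,0],[0,0,-0.5,0],[0,0,-1,0],[0,0,-1,0],[0,0,-1,0],[0,0,-1,0],[0,0,-1,0],[0,0,-1,0]]]' -0.13 | head -5
python3 -m crank '[[[0,0,0,0],[0,0,0,0]]]' -1| head -3
python3 - <<'E'
from fr import *
im,K,E,o=look('wrist',['frame_big_hole','frame_small_hole'],34)
Z=dict(button_knob=72,button_pivot=59);look('wrist',list(Z),Z)
save(im,'w12.png');s=ctrl.read_state();print(s['eef_pos'],s['tool_rot'])
y=.1625;O=np.array([535.4,-6.6])
J=lambda x,yy,z:(O[0]+np.cos(y)*x-np.sin(y)*yy,O[1]+np.sin(y)*x+np.cos(y)*yy,z)
for q in[(-47,-92,44),(-47,92,44),(47,92,44),(47,-92,44)]: print(q,np.round(proj(K,E,J(*q)),1))
r=im[:,:,0].astype(float)
P=[]
c0,c1=[int(proj(K,E,J(-47,t,44))[1]) for t in(-80,80)]
for c in range(c0,c1,4):
    a=proj(K,E,J(-47,0,44))[0]; a=int(a); k=np.diff(r[a-12:a+12,c]).argmin(); P.append(atz(K,E,(a-12+k+.5,c),44)[:2])
P=np.array(P);d=P-O;jx=d[:,0]*np.cos(y)+d[:,1]*np.sin(y);jy=-d[:,0]*np.sin(y)+d[:,1]*np.cos(y)
print('front edge jig x',np.median(jx).round(2),'slope',np.polyfit(jy,jx,1)[0].round(4))
E
```

```text
clock: 35.22
eef_pos: [535.1, -6.6, 206.4]
tool_rot: [3.141, 0.0, -2.979]
force: [0.5, 0.7, -0.7]
width: 48.4
clock: 35.38
eef_pos: [536.2, -6.7, 206.3]
tool_rot: [-3.141, 0.003, -2.979]
frame_big_hole wrist 0.91 [172.4 319.2] [523.7  66.6]
frame_small_hole wrist 0.61 [172.4 188.7] [547.9 -79.8]
button_knob wrist 0.96 [260.7 302. ] [612.7  59.1]
button_pivot wrist 0.91 [253.9 253. ] [620.2   6.4]
[534.8022348   -6.76220924 203.81625205] [ 3.14111334e+00 -1.94893640e-03 -2.97875958e+00]
(-47, -92, 44) [130.4 167. ]
(-47, 92, 44) [130.6 341.1]
(47, 92, 44) [214.1 334.1]
(47, -92, 44) [213.9 173.8]
front edge jig x -47.01 slope -0.0007
```

The frame is seated: its front edge is at jig x = -47.0 and its yaw is within 0.001. Now I'll swing the button back.

```bash
python3 -m crank '[[[0,0,0,1],[0,0,0,1],[0,0,0,1],[0,0,0,1],[0,0,0,1],[0,0,0,1],[0,0,0,1],[0,0,0,1],[0,0,0,1],[0,0,0,1],[0,0,0,1],[0,0,0,1]]]' | head -1
python3 -m crank '[[[0,0,0,1],[0,0,0,1],[0,0,0,1],[0,0,0,1],[0,0,0,1],[0,0,0,1],[0,0,0,1],[0,0,0,0],[0,0,0,0]]]' | head -3
python3 -c "
from h import *
Z=dict(button_knob=72,button_pivot=59);look('wrist',list(Z),Z)
plan(608,54.7,63.5,1.784)"
```

```text
clock: 36.68
clock: 37.43
eef_pos: [535.2, -6.5, 204.3]
tool_rot: [-3.141, -0.0, 1.787]
button_knob wrist 0.79 [136.1 345.1] [611.5  56.6]
button_pivot wrist 0.6 [183.4 333.4] [618.6   6.9]
turn 0.02 shift [1.78 3.36 5.64] now [535.3  -6.7 204.6] 1.786
```

```bash
python3 -m crank '[[[0.45,0.84,0,0],[0.45,0.84,0,0],[0.45,0.84,0,0],[0.43,0.84,0,0],[0,0,0.9,0],[0,0,0.9,0],[0,0,0.9,0],[0,0,0.9,0],[0,0,0.9,0],[0,0,0.9,0],[0,0,0,0],[0,0,0,0]]]' | head -4
python3 -m crank '[[[0,0,0.18,0],[0,0,0,0],[0,0,0,0],[0,0,0,0],[0,0,0,0],[0,0,0,0],[0,0,0,0],[0,0,0,0]]]' 1
```

```text
clock: 38.58
eef_pos: [607.2, 54.4, 68.9]
tool_rot: [-3.139, -0.0, 1.785]
force: [1.1, 0.1, 0.5]
clock: 39.25
eef_pos: [608.5, 54.6, 66.1]
tool_rot: [3.141, 0.0, 1.784]
force: [-1.5, -0.0, 5.9]
width: 15.7
gripper_force: 58.5
```

```bash
python3 -m crank '[[[0,-0.16,0,-1],[0,-0.16,0,-1],[0,-0.16,0,-1],[0,-0.16,0,-1],[0,-0.16,0,-1],[0,-0.16,0,-1],[0,-0.16,0,-1],[0,-0.16,0,-1],[0,-0.16,0,-1],[0,0,0,0]]]'
python3 -c "
from h import *
p=ctrl.read_state()['eef_pos'];d=p[:2]-[618.4,6.6];print(p,np.hypot(*d),3.304-np.arctan2(d[1],d[0])%6.2832)"
```

```text
clock: 40.08
eef_pos: [579.1, 36.3, 66.2]
tool_rot: [3.139, 0.002, 2.506]
force: [1.8, -0.4, 3.5]
width: 15.3
gripper_force: 58.7
[579.12684791  36.25061755  66.15824437] 49.2091413903783 0.8090908527958356
```

```bash
python3 -m crank '[[[0,-0.16,0,-1],[0,-0.16,0,-1],[0,-0.16,0,-1],[0,-0.16,0,-1],[0,-0.16,0,-1],[0,-0.16,0,-1],[0,-0.16,0,-1],[0,-0.16,0,-1],[0,-0.16,0,-1],[0,-0.16,0,-0.9],[0,0,0,0],[0,0,0,0]]]'
python3 -c "
from h import *
p=ctrl.read_state()['eef_pos'];d=p[:2]-[618.4,6.6];print(p,np.hypot(*d),3.304-np.arctan2(d[1],d[0])%6.2832)"
```

```text
clock: 41.08
eef_pos: [569.8, 0.2, 66.2]
tool_rot: [3.14, 0.006, -2.99]
force: [6.0, 1.8, 1.9]
width: 15.7
gripper_force: 58.9
[5.69837472e+02 1.65059374e-01 6.61731053e+01] 48.987014340837824 0.030651778114333617
```

Shut to within 0.03 rad. I'll release, rise and check.

```bash
python3 -m crank '[[[0,0,0,0],[0,0,0,0],[0,0,0,0],[0,0,0,0],[0,0,-0.3,0],[0,0,-0.6,0],[0,0,-1,0],[0,0,-1,0],[0,0,-1,0],[0,0,-1,0],[0,0,-1,0],[0,0,0,0]]]' -1 | head -3
python3 -m crank '[[[0,0,0,0],[0,0,0,0],[0,0,0,0]]]' | head -2
python3 - <<'E'
from h import *
Z=dict(button_knob=72,button_pivot=59,frame_big_hole=34,frame_small_hole=34);im,K,E,o=look('wrist',list(Z),Z)
y=.1625;O=np.array([535.4,-6.6]);r=im[:,:,0].astype(float)
J=lambda x,yy,z:(O[0]+np.cos(y)*x-np.sin(y)*yy,O[1]+np.sin(y)*x+np.cos(y)*yy,z)
P=[]
for t in range(-80,81,4):
    a,c=np.round(proj(K,E,J(-47,t,44))).astype(int); k=np.diff(r[a-12:a+12,c]).argmin(); P.append(atz(K,E,(a-12+k+.5,c),44)[:2])
d=np.array(P)-O;jx=d[:,0]*np.cos(y)+d[:,1]*np.sin(y);jy=-d[:,0]*np.sin(y)+d[:,1]*np.cos(y)
print('front edge jig x',np.median(jx).round(2),'slope',np.polyfit(jy,jx,1)[0].round(4))
E
```

```text
clock: 42.08
eef_pos: [569.6, 0.2, 218.0]
tool_rot: [-3.141, 0.008, -2.987]
clock: 42.33
eef_pos: [566.1, -1.2, 211.8]
button_knob wrist 0.95 [184.4 255.2] [570.2   1.1]
button_pivot wrist 0.62 [225.8 253.4] [621.3   7.2]
frame_big_hole wrist 0.65 [146.1 318.8] [524.7  66.7]
frame_big_hole wrist 0.45 [183.7 256.6] [578.8   4.3]
frame_small_hole wrist 0.56 [144.6 189.6] [545.6 -77.4]
front edge jig x -46.17 slope -0.0015
```

```bash
python3 -c "
from cell import ctrl
print(ctrl.finish_job())"
```

```text
the job is handed in; nothing more can be done
None
```

I handed the job in at about 42 s of the 72 s: amber pane and black frame set down over both pins, turn button swung back to about 0.05 rad from its stop, checked by camera and force readings; no verdict was returned.

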